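# Plug in and lock the pump controller

### The job

Take the six-bladed control module out of its wooden cradle and plug it into the socket block on the pump skid, ear towards the keeper, feeling gently for the slots so that all blades go in together, and press it fully home. Then swing the keeper round until it lies square across the ear and let go. Never press the module or your fingers on the socket bracket with more than about 25 N, and leave the other things on the bench where they are.

Things in the scene. Friction and masses are not known exactly. Their poses are not given: they have to be found in the camera images.
- module: Control module: black plastic block 30 (its x) x 112 (y) x 50 mm (z), 0.2 to 0.4 kg. Origin: centre of the block's flat underside; z up, y along the row of blades. One flat ear, 22 mm wide (x), 8 mm thick, level with the underside, sticks out of the +y end, y = 56 to 90 mm. Starts upright in the cradle. Grasp across the 30 mm, mid-length, fingertips at least 18 mm above the underside to clear the spring clips.
- module_blades (a point): Point amid the module's blade tips: 18 mm straight below the module's origin. Six steel blades hang from the underside, each 18 mm long, 10 mm (module x) by 5 mm (y), at y = -40, -24, -8, 8, 24, 40 mm.
- module_ear (a point): Point on the module's ear: in the module's frame x 0, y +71 mm, z +8 mm (top face of the ear).
- cradle: Fixed plywood cradle 65 x 150 x 30 mm, origin centre of its underside; a groove 19 mm wide and 24 mm deep runs along its y. At the start the underside of the module's block rests on its top, 30 mm above the table, blades in the groove; module y is along cradle y.
- bracket: Aluminium plate 110 (x) x 190 mm (y), 5 mm thick, on four rubber mounts above the orange skid; the mounts give straight down about 1 mm per 4 N. Origin: underside of the plate, 45 mm above the table; z up, y along the row of slots, +y towards the keeper. The module goes in with its y along this y (ear to the keeper); fully home its origin is 31 mm above this origin.
- socket_nominal (a point): Fixed mark on the bracket, 31 mm above its origin, level with the top of the grey socket block (40 x 104 x 26 mm) bolted on it. The block's bolt holes are elongated: it is tight and centred in x, but its true centre is anywhere from -7.5 to +7.5 mm from this mark along bracket y. That is not measured: feel or look for it.
- socket_floor (a point): Point 21 mm below socket_nominal, level with the floor of the slots. Six chamfered slots, 13 mm (bracket x) by 6 mm (y), 21 mm deep, at y = -40, -24, -8, 8, 24, 40 mm from the block's true centre.
- clips (a point): Point 13 mm above socket_nominal: the height of the tops of two steel spring clips, 60 mm long, along the middle of the block's two long sides, reaching 26 mm (28 mm with the module in) out from the middle line. They grip the sides of the module over the last 12 mm of its way down: 8 to 15 N of push to spread them, then 3 to 8 N; before that the blades slide in almost freely.
- keeper (a joint): Angle (rad) of the keeper, a flat steel arm that turns about a vertical post with little friction (about 2 N at its knob) and stays where left. 0: along bracket +y (open); grows clockwise seen from above; at 1.57 it points along bracket +x, square across the top of the ear; hard stop at 1.70. Starts between 0 and 0.35. Passes 4 mm above the ear of a fully home module; one standing proud blocks it.
- keeper_knob (a point): Top of the keeper's upright knob, a steel pin 12 mm in diameter and 26 mm tall standing on the arm, 62 mm from the pivot; push it sideways, or pinch it.
- keeper_pivot (a point): Point on the keeper's vertical turning axis, at the height of the arm's underside: x -34, y +78, z +43 mm in the bracket's frame; the arm is 6 mm thick, 12 mm wide.
- spare: Smaller black spare relay, 40 x 60 x 30 mm, three short blades, lying on the table; not used.
- screwdriver: Screwdriver lying on the table between cradle and skid; not used.
- wrench: Open-ended steel wrench lying on the table; not used.
- oil: Yellow oil bottle, 66 mm across, 160 mm tall, standing; not used.
- jar: Low closed glass jar, 70 mm across, 80 mm tall, standing; not used.
- carton: Cardboard carton 90 x 130 x 120 mm, standing; not used.
- filter: White spin-on oil filter, 76 mm across, 85 mm tall, standing; not used.
Not all that is in view belongs to the job. There is more than one size of the module; the job needs the largest.

How it is judged (in metres and radians):
On the way, in this order (a step that is already met when the one before it is completed fails the run):
1. the module is fully home in the socket, keeper still open (z of module in the frame of bracket between 0.029 and 0.0328 m and x of module in the frame of bracket between -0.003 and 0.003 m and y of module in the frame of bracket between -0.0095 and 0.0095 m and y of module_ear in the frame of bracket above 0.05 m and angle between the z axis of module and the z axis of bracket, either way round below 0.03 rad and value of joint keeper below 0.8 rad), for 0.2 s.
2. the keeper is swung across the ear (z of module in the frame of bracket between 0.029 and 0.0328 m and x of module in the frame of bracket between -0.003 and 0.003 m and y of module in the frame of bracket between -0.0095 and 0.0095 m and y of module_ear in the frame of bracket above 0.05 m and angle between the z axis of module and the z axis of bracket, either way round below 0.03 rad and value of joint keeper above 1.4 rad), for 0.2 s.
At the end, for the whole second after the job is handed in: Module home in the socket: underside within 1.8 mm of the block's top, square within 0.03 rad, centred on the bracket within 3 mm across and 9.5 mm along the row, ear at the keeper's end; keeper turned past 1.4 rad across the ear; all released and at rest (all of step 2 and linear speed of module below 0.02 m/s); the robot touches nothing.
It fails at once if the socket bracket is pressed down 7.5 mm on its rubber mounts (30 N) (height (world z) of socket_nominal below 0.0685 m).
It fails at once if the fingers press on the socket bracket with more than 30 N (contact force between the fingers and bracket above 30 N).
It fails at once if another thing on the bench is moved by more than 30 mm (distance of any of spare, screwdriver, wrench, oil, jar, carton, filter from where it was at the start of the episode above 0.03 m).
It also fails if it takes over 72 s, if anything falls off the work surface, if the arm or the gripper's body presses on something with over 40 N, if the wrist force passes 120 N, or if a joint passes its speed limit or range.

### The arm

A 6-joint arm with a two-finger parallel gripper is mounted at the origin on the work surface. World frame = base frame: x ahead of the robot, y to its left, z up, the work surface at z = 0. Lengths are in m, angles in degrees, forces in N, time in s.
With the tool pointing down it reaches from about 0.25 to 0.725 m from the base axis. Payload 9.7 kg.
Tool frame: the origin (TCP) lies midway between the tips of the shut fingers; the grasp point (between the pads) lies 19 mm behind it; x points along the fingers, y is the direction in which the jaws open and shut, and the axes are right-handed (so a half turn about x gives the same grasp; the last joint's range is limited). The gripper opens to 85 mm and grips with 20 to 120 N. Pads are 22 mm wide; open, the fingers measure 114 mm over their backs; the gripper's body (76 mm by 85 mm) begins 54 mm behind the grasp point. The pads swing forward as they close: fully open they stand 13 mm farther back than shut.
Start: joints at [0, 4.979, 10.078, 95.1, 0, 90], TCP at [0.55, -0, 0.231] pointing down, gripper open.
Joint ranges: [-179.16, 179.16], [-48.56, 103.87], [-65.8, 70.77], [-126.05, 130.52], [-82.76, 87.17], [-180, 180]. Speed limits (degrees/s): [127.2, 127.2, 147.25, 180, 180, 180].

### API

Orientations are given as [roll, pitch, yaw] about the fixed x, y, z axes, in that order (R = Rz(yaw) Ry(pitch) Rx(roll)).
In Python, from workcell import bot, cams gives the robot as it stands.
- The arm moves only by the tool apply_moves, never from a script. Its argument "commands" is a list of rows, each a list of 5 numbers: the shift along the tool's x, y, z in m, then the turn about the tool's x in rad, then the opening, from -1 (shut) to 1 (fully open). In form: [[tx, ty, tz, roll, hand], ...]. A call has 1 to 12 rows; each row is the pose to reach, as a shift and turn from the pose measured when the call began, along the tool's axes at that moment; what a row does not reach only later rows make up. A row lasts 1/10 s, in which the tool goes at most 50 mm and 8.59 degrees, less where a joint would pass 70% of its speed; a pose out of reach is approached as far as the arm can. A call with a gripper value outside its range is refused whole. The fingers move at their own pace and stop on an object; "newtons" is the grip in N (left out, the last holds). Time passes only in rows, so rows that repeat a pose let the fingers close. It gives the time, the measured TCP pose, the force and the opening at its end, in the units of the state.
- bot.get_obs(): the state, without advancing time (a new reading comes with each control period).
- cams.camera(name): name is "scene" or "side" or "wrist"; returns a dict with "frame" (384x512x3 uint8, blue, green, red), "depth" (384x512 float32, m along the optical axis (not along the pixel's ray), 0 where there is no reading), "camera_matrix" (3x3 intrinsics, pixels), "D" ([k1, k2, p1, p2, k3] as OpenCV has them; the pictures are not rectified), "R" (3x3) and "t" (3): a world point X has camera coordinates R X + t; the wrist camera has in their place "mount" (4x4, takes a point from camera to tool coordinates, whose origin is the TCP and whose axes are the tool frame's). Camera axes: x right, y down, z forward; pixel columns grow to the right and rows downward; lengths in m; the calibration is good to about 2 mm. A picture is of the moment at which its call begins: read the wrist's pose just before it.
- bot.job_done(): hands the job in, once; it reports no verdict.
Trained networks look in the newest picture that a camera, given by its name, has taken for a name from the list of things; names that differ only in an ending like _2 or _b are one class to them, and where a whole thing is asked for, a point or a joint stands for the part that bears it (a point fixed in the world has none). Each returns a list of dicts, best first, with "confidence" (0 to 1); they miss things now and then, are a little off and sometimes report something else, mostly with a low value. They report only what shows in the picture. A call takes as long as a camera call. They do not tell look-alikes from the thing itself.
- cams.spot_in(name, camera): "rect" ([left, top, right, bottom] in pixels, round what is visible of it).
The state is a dict: "time": time; "q": joint angles; "qd": joint speeds; "joint_efforts": joint torques, N m; "ee_pos": TCP position; "tcp_rot": TCP orientation; "wrist_force": force on the tool from outside, world axes, zero at the start; "torque": the same for the moment, N m; "opening": finger opening in m.
Only numpy, scipy, OpenCV 4.12 (cv2) and the standard library are available. Lean on these libraries where they do the work, as an engineer would, in place of code of your own. Each camera call takes 0.05 s, during which the arm holds its last target. There are 200 camera calls.

## Working session

There is one attempt and no reset: what is moved stays moved. The work goes in short steps, Python scripts to look and compute and a tool call to move; the robot and the scene stay as the last step left them, time stands still between calls to the robot, and variables do not carry over. Pictures are saved under pics/ and viewed, about 8 in all and at most 12, crops included, and the job is handed in when it is done.

Besides the shell and the picture viewer there is one more tool, called as a command line: name --pt "numbers of a row" for each row, then --argument value for the rest. apply_moves: Moves the arm, as the interface text tells. Its arguments: {"type":"object","properties":{"commands":{"type":"array"},"newtons":{"type":"number"}},"required":["commands"]}

```bash
mkdir -p pics
cat > h.py <<'E'
import numpy as np, cv2
from scipy.spatial.transform import Rotation as Ro
from workcell import bot, cams
def take(n):
    o=bot.get_obs(); c=cams.camera(n)
    if 'mount' in c and c.get('mount') is not None:
        rot=np.array(o['tcp_rot'],float)
        T=np.eye(4); T[:3,:3]=rot if rot.shape==(3,3) else Ro.from_euler('xyz',rot,degrees=True).as_matrix(); T[:3,3]=o['ee_pos']
        M=T@np.array(c['mount']); c['R']=M[:3,:3].T; c['t']=-M[:3,:3].T@M[:3,3]
    return c
def cloud(c):
    h,w=c['depth'].shape; u,v=np.meshgrid(np.arange(w),np.arange(h))
    p=cv2.undistortPoints(np.stack([u,v],-1).reshape(-1,1,2).astype(float),np.array(c['camera_matrix']),np.array(c['D'])).reshape(h,w,2)
    z=c['depth'][...,None]; X=np.concatenate([p*z,z],-1)
    W=(X-np.array(c['t']).reshape(3))@np.array(c['R']); W[c['depth']==0]=np.nan
    return W
def ray(c,u,v,z):  # intersect pixel with plane z
    p=cv2.undistortPoints(np.array([[[u,v]]],float),np.array(c['camera_matrix']),np.array(c['D'])).ravel()
    R=np.array(c['R']);C=-R.T@np.array(c['t']).reshape(3);d=R.T@np.array([*p,1]);return C+d*(z-C[2])/d[2]
def proj(c,P):
    return cv2.projectPoints(np.array(P,float).reshape(-1,1,3),cv2.Rodrigues(np.array(c['R']))[0],np.array(c['t'],float).reshape(3),np.array(c['camera_matrix']),np.array(c['D']))[0].reshape(-1,2)
E
python3 - <<'E'
from h import *
print(bot.get_obs())
ims=[]
for n in ['scene','side']:
    c=take(n); W=cloud(c); ims.append(c['frame']); np.savez(n,W=W,f=c['frame'])
    R=np.array(c['R']);print(n,'cam at',-R.T@np.array(c['t']).reshape(3))
    for k in ['module','cradle','bracket','keeper','spare','screwdriver','wrench','oil','jar','carton','filter']:
        for d in cams.spot_in(k,n)[:3]:
            l,t,r,b=d['rect']; u,v=int((l+r)/2),int((t+b)/2); print(k,round(d['confidence'],2),np.round(d['rect']).tolist(),np.round(W[min(v,383),min(u,511)],3))
cv2.imwrite('pics/a.png',cv2.resize(ims[0],(800,600),interpolation=cv2.INTER_CUBIC));cv2.imwrite('pics/b.png',cv2.resize(ims[1],(800,600),interpolation=cv2.INTER_CUBIC))
E
```

```text
{'time': 0.0, 'q': array([-6.06840376e-04,  5.00983414e+00,  1.00355963e+01,  9.50987530e+01,
        2.23322657e-03,  9.00013291e+01]), 'qd': array([ 0.00190323,  0.05097464, -0.08982028,  0.0181309 , -0.01474234,
       -0.01427117]), 'joint_efforts': array([ 7.68234549e-04, -5.20392072e+01,  4.64802504e+01,  1.63646933e-02,
        2.23589603e-05, -6.77332673e-05]), 'ee_pos': array([5.49781994e-01, 5.28554917e-06, 2.30605439e-01]), 'tcp_rot': array([-91.75114576,  89.92697508, 178.24691689]), 'wrist_force': array([ 0.1080536 , -0.0772983 , -0.39540005]), 'torque': array([ 0.05387911, -0.00135646,  0.04845035]), 'opening': 0.08535408733125363}
scene cam at [ 1.28190454 -0.70560345  0.86763758]
module 0.87 [299.0, 154.0, 328.0, 178.0] [0.497 0.26  0.06 ]
module 0.62 [271.0, 151.0, 278.0, 173.0] [0.358 0.195 0.047]
module 0.55 [297.0, 139.0, 319.0, 152.0] [0.352 0.395 0.034]
cradle 0.77 [293.0, 167.0, 331.0, 184.0] [0.503 0.245 0.03 ]
bracket 0.67 [190.0, 176.0, 250.0, 238.0] [ 0.464 -0.146  0.079]
keeper 0.43 [223.0, 176.0, 243.0, 190.0] [0.309 0.029 0.006]
spare 0.64 [316.0, 221.0,
[... 1060 characters left out ...]
163  0.075]
keeper 0.68 [210.0, 198.0, 218.0, 227.0] [ 0.43  -0.064  0.092]
spare 0.84 [283.0, 174.0, 305.0, 194.0] [0.714 0.033 0.029]
spare 0.56 [211.0, 199.0, 278.0, 278.0] [ 0.483 -0.166  0.073]
screwdriver 0.85 [168.0, 200.0, 224.0, 212.0] [0.403 0.063 0.013]
wrench 0.75 [295.0, 216.0, 354.0, 227.0] [ 0.739 -0.126  0.006]
wrench 0.34 [205.0, 201.0, 276.0, 274.0] [ 0.475 -0.159  0.073]
oil 0.65 [263.0, 112.0, 284.0, 166.0] [0.705 0.19  0.104]
oil 0.18 [208.0, 197.0, 276.0, 276.0] [ 0.478 -0.158  0.075]
jar 0.51 [224.0, 117.0, 242.0, 136.0] [ 0.512 -0.013  0.314]
carton 0.84 [282.0, 304.0, 353.0, 384.0] [ 0.515 -0.516  0.12 ]
filter 0.91 [201.0, 323.0, 239.0, 380.0] [ 0.336 -0.447  0.085]
```

View pics/a.png

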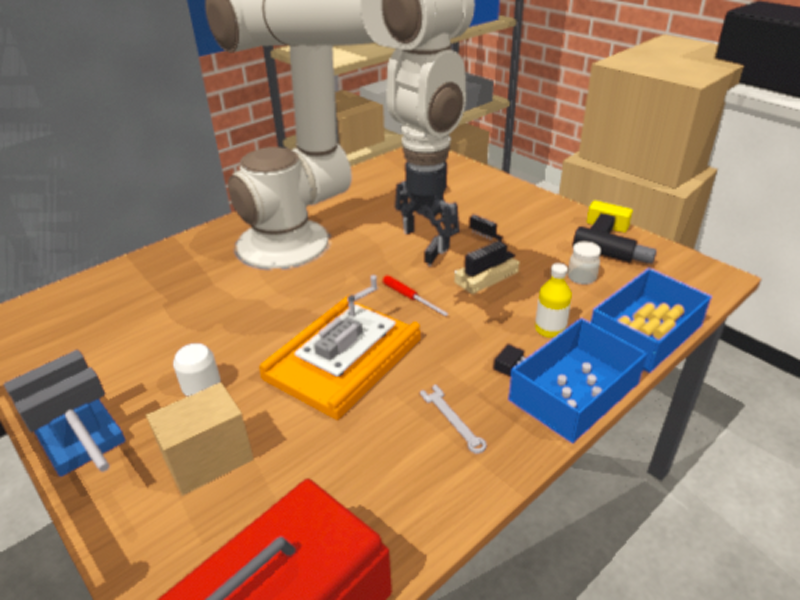

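View pics/b.png

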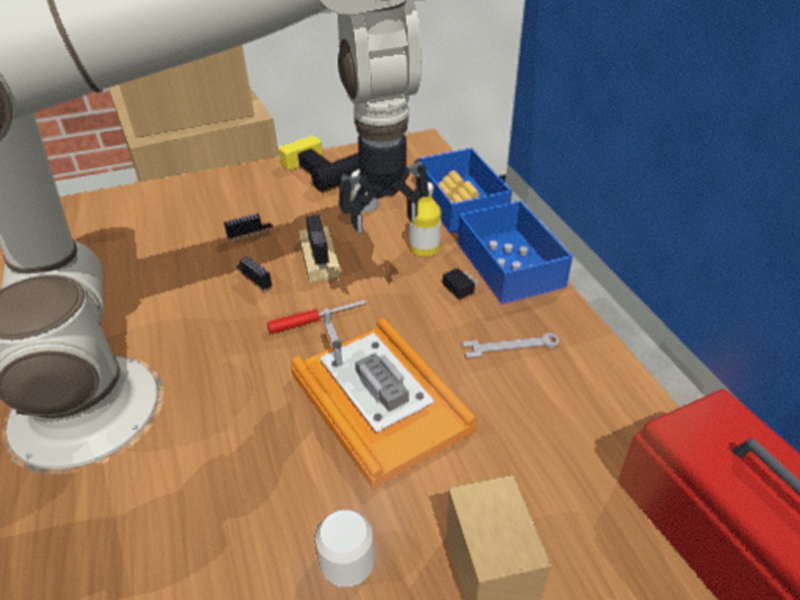

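The candidates for the module, in a.png pixels:
- The block standing in the cradle, at (490,260), with b.png (318,240).
- A black block lying behind it, at (485,228), with b.png (243,225).
- A small block, at b.png (255,272).
- The spare relay, at (510,360).

I choose the one in the cradle. The bracket is at a.png (345,340), with the keeper's knob at (375,283) pointing towards the screwdriver.

Run:
```python
from h import *
o=bot.get_obs(); R=Ro.from_euler('xyz',o['tcp_rot'],degrees=True).as_matrix(); print(R.round(3))
c=take('wrist'); print(np.array(c['mount']).round(3), np.array(c['camera_matrix']).round(1), c['D'])
# rough geometry from cloud of both cams
for n in ['scene','side']:
    d=np.load(n+'.npz');W=d['W'];f=d['f'].astype(int)
    m=(W[...,0]>.38)&(W[...,0]<.6)&(W[...,1]>.14)&(W[...,1]<.36)&(W[...,2]>.065)&(W[...,2]<.1)
    p=W[m];print(n,len(p),p.mean(0).round(3),np.percentile(p[:,2],[5,50,95]).round(3));
    r=cv2.minAreaRect(p[:,:2].astype(np.float32)*1000);print(r)
    m=(W[...,0]>.35)&(W[...,0]<.62)&(W[...,1]>-.3)&(W[...,1]<.1)&(W[...,2]>.07)&(W[...,2]<.082)
    p=W[m];print('block',len(p),p.mean(0).round(3),cv2.minAreaRect(p[:,:2].astype(np.float32)*1000))
    m=(W[...,0]>.35)&(W[...,0]<.62)&(W[...,1]>-.3)&(W[...,1]<.1)&(W[...,2]>.086)&(W[...,2]<.13)
    p=W[m];print('keeper',len(p),p.mean(0).round(3),cv2.minAreaRect(p[:,:2].astype(np.float32)*1000) if len(p) else 0)
```

```text
[[ 0.  1. -0.]
 [-0. -0. -1.]
 [-1.  0.  0.]]
[[ 0.    -0.306  0.952 -0.143]
 [ 1.     0.     0.    -0.001]
 [-0.     0.952  0.306 -0.079]
 [ 0.     0.     0.     1.   ]] [[321.4   0.  254.1]
 [  0.  321.4 189.9]
 [  0.    0.    1. ]] [-0.08065284  0.          0.          0.          0.        ]
scene 220 [0.487 0.253 0.078] [0.067 0.079 0.085]
((483.23907470703125, 259.4903869628906), (116.42034149169922, 36.11518859863281), 83.44701385498047)
block 296 [ 0.479 -0.178  0.077] ((472.59918212890625, -156.86181640625), (54.87184143066406, 146.29798889160156), 19.69084358215332)
keeper 205 [ 0.453 -0.117  0.095] ((456.33197021484375, -120.71258544921875), (55.677940368652344, 188.562255859375), 23.916702270507812)
side 222 [0.48  0.249 0.079] [0.069 0.08  0.084]
((482.1693420410156, 258.726318359375), (116.31658172607422, 30.572219848632812), 83.55382537841797)
block 445 [ 0.478 -0.179  0.075] ((471.5958251953125, -160.09732055664062), (55.20317459106445, 143.7589569091797), 19.950101852416992)
keeper 215 [ 0.445 -0.111  0.094] ((455.48980712890625, -121.58246612548828), (52.094696044921875, 186.5520782470703), 22.230819702148438)
```

apply_moves --pt "-0.03 -0.035 0.05 0 1" --pt "-0.03 -0.075 0.1 0 1" --pt "-0.03 -0.075 0.15 0 1" --pt "-0.03 -0.075 0.15 0 1" --pt "-0.03 -0.075 0.15 0 1" --pt "-0.03 -0.075 0.15 0 1" --pt "-0.03 -0.075 0.15 0 1"

```text
time: 1.95
ee_pos: [0.4752, -0.1494, 0.2612]
tcp_rot: [-154.9, 90.0, 115.1]
wrist_force: [0.1, 0.6, -0.3]
opening: 0.0854
```

Run:
```python
from h import *
print(bot.get_obs()['ee_pos'])
c=take('wrist');W=cloud(c);np.savez('wb',W=W,f=c['frame'],R=c['R'],t=c['t'],K=c['camera_matrix'],D=c['D'])
for k in ['bracket','keeper','keeper_knob']:
    try: print(k,cams.spot_in(k,'wrist')[:2])
    except Exception as e: print(e)
cv2.imwrite('pics/c.png',cv2.resize(c['frame'],(800,600),interpolation=cv2.INTER_CUBIC))
```

```text
[ 0.47519795 -0.14937866  0.26117463]
bracket [{'rect': [181.9, 38.9, 313.3, 245.9], 'confidence': 0.84}]
keeper [{'rect': [191.9, 39.3, 212.0, 126.5], 'confidence': 0.97}]
keeper_knob [{'rect': [190.7, 34.9, 213.5, 128.1], 'confidence': 0.72}]
```

View pics/c.png

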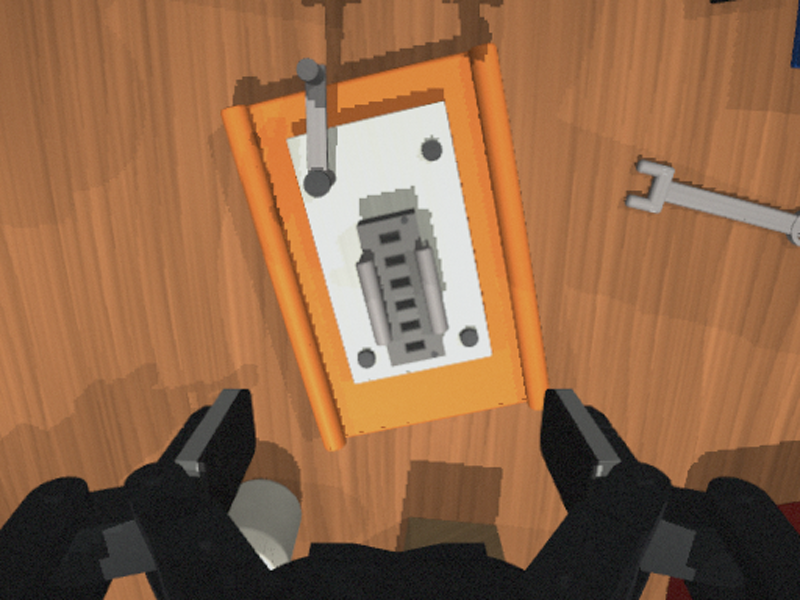

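The wrist view shows the bracket plate (corners near (288,138), (445,100), (492,355) and (355,383)). The six slots run from (389,237) to (415,346). The keeper's pivot is at (317,182) and its knob at (310,70), so it is open and bracket +y points up and slightly left.

Run:
```python
from h import *
d=np.load('wb.npz');f=d['f'];c=dict(R=d['R'],t=d['t'],camera_matrix=d['K'],D=d['D']);W=d['W']
hsv=cv2.cvtColor(f,cv2.COLOR_BGR2HSV)
# plate: bright, low-sat
m=((hsv[...,1]<45)&(hsv[...,2]>185)).astype(np.uint8);m[:60]=0;m[250:]=0;m[:,:170]=0;m[:,330:]=0
n,l,s,_=cv2.connectedComponentsWithStats(m);k=1+s[1:,4].argmax();mm=(l==k)
P=W[mm];print('plate z',np.nanmedian(P[:,2]))
vv,uu=np.nonzero(mm);sel=np.array([ray(c,u,v,.05)[:2] for u,v in zip(uu,vv)])
r=cv2.minAreaRect((sel*1000).astype(np.float32));print('plate rect',r)
# slots
g=cv2.cvtColor(f,cv2.COLOR_BGR2GRAY).astype(float)
pts=[]
for u,v in [(389,237),(396,260),(401,282),(405,303),(410,325),(415,346)]:
    u*=.64;v*=.64;u0,v0=int(round(u)),int(round(v));w=g[v0-5:v0+6,u0-9:u0+10]
    wt=np.clip(np.median(w)-15-w,0,None);Y,X=np.mgrid[v0-5:v0+6,u0-9:u0+10]
    a,b=(wt*X).sum()/wt.sum(),(wt*Y).sum()/wt.sum();p=ray(c,a,b,.075);pts.append(p[:2]);print(round(a,1),round(b,1),p.round(4),W[v0,u0].round(4))
pts=np.array(pts);i=np.array([40,24,8,-8,-24,-40])/1000
A=np.polyfit(i,pts,1);print('slot centre',A[1],'dir',A[0],np.degrees(np.arctan2(A[0][1],A[0][0])),np.linalg.norm(A[0]));print((pts-np.outer(i,A[0])-A[1])*1000)
# knob & keeper points by height
m=(W[...,2]>.084)&(W[...,2]<.13)&(W[...,0]<.47)&(W[...,1]>-.12)&(W[...,1]<.08)
q=W[m];print(len(q));
for lo,hi in[(.084,.092),(.092,.100),(.1,.112),(.112,.13)]:
    z=q[(q[:,2]>lo)&(q[:,2]<hi)];print(lo,len(z),z.mean(0).round(4) if len(z) else'',z.min(0).round(3) if len(z) else'',z.max(0).round(3) if len(z) else '')
cv2.imwrite('pics/d.png',cv2.resize(f[20:260,170:330],None,fx=2.5,fy=2.5,interpolation=cv2.INTER_CUBIC))
```

```text
plate z 0.05046464487396743
plate rect ((473.2150573730469, -151.23394775390625), (109.43192291259766, 188.9379119873047), 12.979288101196289)
249.0 151.7 [ 0.4692 -0.1347  0.075 ] [ 0.4691 -0.137   0.0652]
252.5 166.3 [ 0.4728 -0.1503  0.075 ] [ 0.4733 -0.1524  0.0648]
255.9 180.5 [ 0.4764 -0.1658  0.075 ] [ 0.4777 -0.1682  0.0648]
259.1 194.3 [ 0.4799 -0.1814  0.075 ] [ 0.48   -0.1836  0.0673]
262.1 207.9 [ 0.4833 -0.197   0.075 ] [ 0.4834 -0.1995  0.0689]
265.3 221.0 [ 0.487  -0.2127  0.075 ] [ 0.488  -0.2149  0.0698]
slot centre [ 0.47812162 -0.17365009] dir [-0.22135052  0.97484449] 102.79280598608761 0.9996588561993778
[[-0.06175612 -0.03533385]
 [ 0.00603318 -0.00779479]
 [ 0.09492851  0.0397947 ]
 [ 0.0423608   0.04564666]
 [-0.08485926 -0.00282898]
 [ 0.00329289 -0.03948373]]
1247
0.084 28 [ 0.4317 -0.059   0.0907] [ 0.421 -0.08   0.089] [ 0.432 -0.039  0.092]
0.092 990 [ 0.4265 -0.0726  0.0954] [ 0.418 -0.106  0.092] [ 0.434 -0.03   0.1  ]
0.1 39 [ 0.4297 -0.0453  0.1056] [ 0.42  -0.101  0.1  ] [ 0.433 -0.032  0.112]
0.112 190 [ 0.4274 -0.0361  0.1198] [ 0.421 -0.042  0.113] [ 0.433 -0.03   0.123]
```

apply_moves --pt "-0.01 0 -0.05 0 1" --pt "-0.01 0 -0.1 0 1" --pt "-0.01 0 -0.15 0 1" --pt "-0.01 0 -0.2 0 1" --pt "-0.01 0.005 -0.25 0 1" --pt "0.0 0.008 -0.3 0 1" --pt "0.0 0.008 -0.35 0 1" --pt "0.0 0.008 -0.39 0 1" --pt "0.0 0.008 -0.39 0 1" --pt "0.0 0.008 -0.39 0 1" --pt "0.0 0.008 -0.39 0 1" --pt "0.0 0.008 -0.39 0 1"

```text
time: 3.35
ee_pos: [0.4828, 0.2398, 0.2615]
tcp_rot: [125.8, 90.0, 35.8]
wrist_force: [0.3, -0.6, -0.1]
opening: 0.0857
```

Run:
```python
from h import *
print(bot.get_obs()['ee_pos'])
c=take('wrist');W=cloud(c);np.savez('wm',W=W,f=c['frame'],R=c['R'],t=c['t'],K=c['camera_matrix'],D=c['D'])
for k in ['module','cradle']: print(k,cams.spot_in(k,'wrist')[:3])
f=c['frame'];r=cams.spot_in('module','wrist')[0]['rect'];print(r)
cv2.imwrite('pics/e.png',cv2.resize(f,(800,600),interpolation=cv2.INTER_CUBIC))
m=(W[...,2]>.07)&(W[...,2]<.088)&(abs(W[...,0]-.483)<.06)&(abs(W[...,1]-.25)<.13)
p=W[m];print(len(p),np.median(p,0),cv2.minAreaRect((p[:,:2]*1000).astype(np.float32)))
m=(W[...,2]>.034)&(W[...,2]<.045)&(abs(W[...,0]-.483)<.06)&(abs(W[...,1]-.25)<.13)
p=W[m];print('ear?',len(p),np.median(p,0),p.min(0),p.max(0))
m=(W[...,2]>.024)&(W[...,2]<.033)&(abs(W[...,0]-.483)<.06)&(abs(W[...,1]-.25)<.13)
p=W[m];print('cradle',len(p),cv2.minAreaRect((p[:,:2]*1000).astype(np.float32)))
```

```text
[0.48283326 0.23984757 0.26153364]
module [{'rect': [236.9, 53.6, 276.7, 194.0], 'confidence': 0.79}, {'rect': [80.4, 1.6, 188.5, 22.0], 'confidence': 0.6}]
cradle [{'rect': [221.9, 61.6, 291.4, 194.4], 'confidence': 0.58}]
[236.9, 53.6, 276.7, 194.0]
3169 [0.48209326 0.26735989 0.08069861] ((481.4624938964844, 263.161865234375), (111.71141052246094, 30.184480667114258), 84.091064453125)
ear? 641 [0.48856    0.33594764 0.03850371] [0.47660694 0.31812985 0.0359133 ] [0.50037665 0.35349735 0.04091407]
cradle 3630 ((482.17120361328125, 269.60467529296875), (149.71817016601562, 65.3304214477539), 84.18323516845703)
```

View pics/e.png

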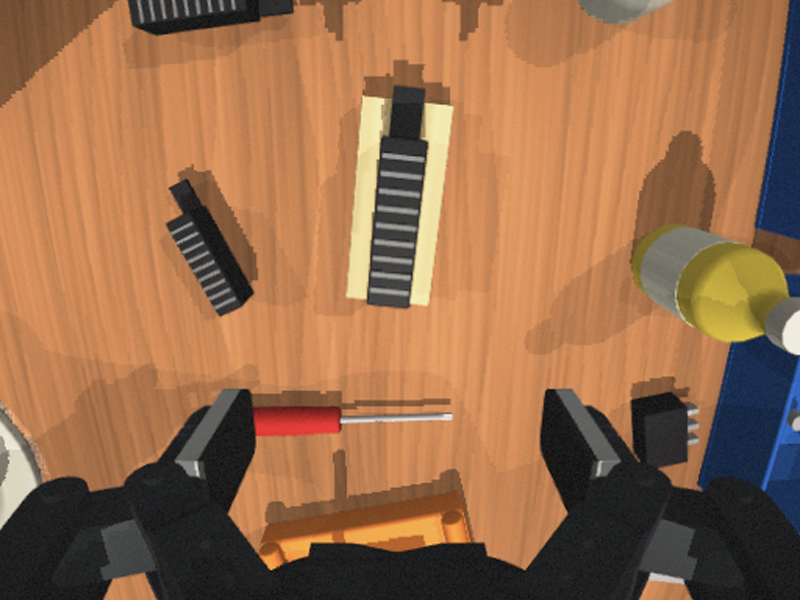

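The cradle module is upright with its ear at the top (407,110) and its body spans (378–428, 140–305). Its measured size is 112 x 30 mm, which matches the description. Look-alikes are the small one lying at (210,248) and another lying at (200,10). Next I refine the numbers.

Run:
```python
from h import *
d=np.load('wm.npz');c=dict(R=d['R'],t=d['t'],camera_matrix=d['K'],D=d['D']);W=d['W']
m=(W[...,2]>.072)&(W[...,2]<.088)&(abs(W[...,0]-.483)<.06)&(abs(W[...,1]-.25)<.13)
m=cv2.morphologyEx(m.astype(np.uint8),cv2.MORPH_OPEN,np.ones((3,3)))
vv,uu=np.nonzero(m);S=np.array([ray(c,u,v,.08)[:2] for u,v in zip(uu,vv)])
print('module',cv2.minAreaRect((S*1000).astype(np.float32)),S.mean(0))
m=(W[...,2]>.034)&(W[...,2]<.043)&(abs(W[...,0]-.483)<.04)&(W[...,1]>.32)
vv,uu=np.nonzero(m);S=np.array([ray(c,u,v,.038)[:2] for u,v in zip(uu,vv)]);print('ear',cv2.minAreaRect((S*1000).astype(np.float32)))
d=np.load('wb.npz');c=dict(R=d['R'],t=d['t'],camera_matrix=d['K'],D=d['D'])
print('slots c',np.mean([ray(c,255.9,180.5,.076),ray(c,259.1,194.3,.076)],0), 'pivot',ray(c,317*.64,182*.64,.1),'knob',ray(c,310*.64,70*.64,.12))
print(bot.get_obs()['tcp_rot'])
```

```text
module ((481.4700927734375, 263.36273193359375), (111.22674560546875, 29.990795135498047), 84.11360168457031) [0.48161794 0.2657713 ]
ear ((488.5665283203125, 335.90277099609375), (33.69721984863281, 21.086700439453125), 83.90079498291016)
slots c [ 0.47819258 -0.17327685  0.076     ] pivot [ 0.42674582 -0.09651284  0.1       ] knob [ 0.42844768 -0.03613689  0.12      ]
[138.97471149  89.97687284  48.98468208]
```

apply_moves --pt "0.0 -0.0014 -0.0235 0.103 1" --pt "0.04 -0.0014 -0.0235 0.103 1" --pt "0.08 -0.0014 -0.0235 0.103 1" --pt "0.12 -0.0014 -0.0235 0.103 1" --pt "0.155 -0.0014 -0.0235 0.103 1" --pt "0.18 -0.0014 -0.0235 0.103 1" --pt "0.2 -0.0014 -0.0235 0.103 1" --pt "0.2115 -0.0014 -0.0235 0.103 1" --pt "0.2115 -0.0014 -0.0235 0.103 1" --pt "0.2115 -0.0014 -0.0235 0.103 1" --pt "0.2115 -0.0014 -0.0235 0.103 1"

```text
time: 4.65
ee_pos: [0.4823, 0.2639, 0.0514]
tcp_rot: [128.3, 89.9, 32.4]
wrist_force: [0.8, -0.3, -0.0]
opening: 0.0853
```

Run:
```python
from h import *
o=bot.get_obs();print(o['ee_pos'],o['wrist_force'])
print(Ro.from_euler('xyz',o['tcp_rot'],degrees=True).as_matrix().round(4))
c=take('wrist')
cv2.imwrite('pics/f.png',cv2.resize(c['frame'],(800,600),interpolation=cv2.INTER_CUBIC))
```

```text
[0.48226548 0.26394589 0.05141853] [ 0.78257107 -0.33700197 -0.01420091]
[[ 0.002   0.9947 -0.1028]
 [ 0.0013 -0.1028 -0.9947]
 [-1.      0.0019 -0.0015]]
```

View pics/f.png

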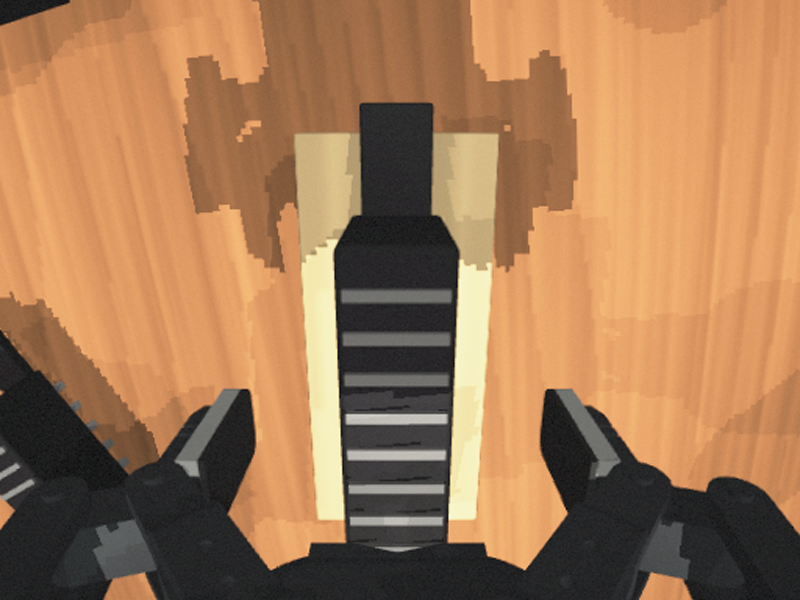

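The module is centred between the pads and its ear points up (396,160). Closing the gripper.

apply_moves --pt "0 0 0 0 0.2" --pt "0 0 0 0 -0.2" --pt "0 0 0 0 -0.6" --pt "0 0 0 0 -1" --pt "0 0 0 0 -1" --pt "0 0 0 0 -1" --pt "0 0 0 0 -1" --pt "0 0 0 0 -1" --pt "0 0 0 0 -1" --pt "0 0 0 0 -1" --newtons 70

```text
time: 5.7
ee_pos: [0.4823, 0.264, 0.0516]
tcp_rot: [129.1, 89.8, 33.2]
wrist_force: [-1.6, -0.1, 4.9]
opening: 0.0291
```

apply_moves --pt "-0.02 0 0 0 -1" --pt "-0.05 0 0 0 -1" --pt "-0.09 0 0 0 -1" --pt "-0.13 0 0 0 -1" --pt "-0.13 0 0 0 -1" --pt "-0.13 0 0 0 -1" --pt "-0.13 0 0 0 -1"

```text
time: 6.4
ee_pos: [0.4814, 0.2635, 0.1795]
tcp_rot: [-92.5, 90.0, 171.6]
wrist_force: [-0.1, -0.9, -4.2]
opening: 0.0287
```

Run:
```python
from h import *
o=bot.get_obs();print(o)
R=Ro.from_euler('xyz',o['tcp_rot'],degrees=True).as_matrix();print(R.round(4))
c=take('wrist');W=cloud(c);T=(W-o['ee_pos'])@R  # tool coords
np.savez('wg',T=T,f=c['frame'])
for v in range(30,384,40): print(v,T[v,254].round(4))
m=(abs(T[...,1])<.03)&(T[...,0]<.0)&(T[...,0]>-.05)&(abs(T[...,2])<.07)
p=T[m];print(len(p),np.percentile(p,[2,50,98],axis=0).round(4))
cv2.imwrite('pics/g.png',cv2.resize(c['frame'],(800,600),interpolation=cv2.INTER_CUBIC))
```

```text
{'time': 6.4, 'q': array([2.86880458e+01, 4.05799274e+00, 3.36235136e+00, 8.93207067e+01,
       1.23509926e-02, 1.24583196e+02]), 'qd': array([ 0.13301288,  0.18666773, -0.463965  ,  0.20059974,  0.00709918,
       -0.02591394]), 'joint_efforts': array([-1.63715300e-03, -5.48520720e+01,  5.02634168e+01, -1.02139314e-02,
        2.16810717e-03,  5.83751125e-05]), 'ee_pos': array([0.48140892, 0.26350319, 0.17954543]), 'tcp_rot': array([-92.48793115,  89.97951083, 171.61691655]), 'wrist_force': array([-0.1225852 , -0.91603417, -4.17187973]), 'torque': array([-0.01812356, -0.00767665,  0.04262853]), 'opening': 0.028688118394473813}
[[-4.000e-04  9.947e-01 -1.027e-01]
 [ 1.000e-04 -1.027e-01 -9.947e-01]
 [-1.000e+00 -4.000e-04 -0.000e+00]]
30 [ 0.1782 -0.0008 -0.1303]
70 [ 0.0123 -0.0007 -0.0865]
110 [ 0.012  -0.0007 -0.0684]
150 [-0.0177 -0.0007 -0.0549]
190 [-0.0304 -0.0007 -0.0424]
230 [-0.0289 -0.0007 -0.0256]
270 [-0.0309 -0.0007 -0.0089]
310 [-0.0295 -0.0007  0.0117]
350 [-0.0317 -0.0007  0.0319]
18902 [[-0.0477 -0.0251 -0.0548]
 [-0.029  -0.0007 -0.0123]
 [-0.0102  0.0243  0.0311]]
```

View pics/g.png

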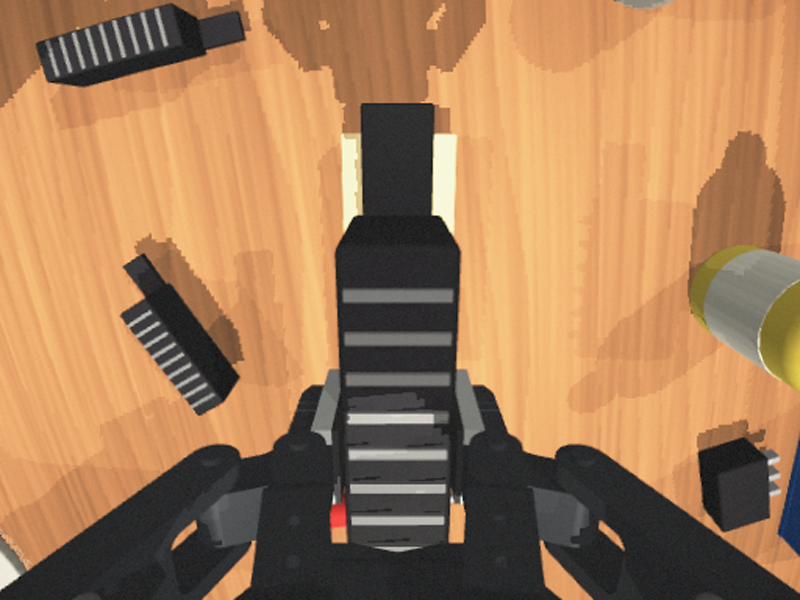

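apply_moves --pt "-0.01 0.004 0.03 -0.03 -1" --pt "-0.02 0.008 0.075 -0.08 -1" --pt "-0.02 0.012 0.12 -0.13 -1" --pt "-0.02 0.016 0.165 -0.18 -1" --pt "-0.02 0.02 0.21 -0.23 -1" --pt "-0.02 0.024 0.255 -0.28 -1" --pt "-0.02 0.028 0.3 -0.326 -1" --pt "-0.02 0.033 0.345 -0.326 -1" --pt "-0.02 0.038 0.39 -0.326 -1" --pt "-0.02 0.0418 0.4343 -0.326 -1" --pt "-0.02 0.0418 0.4343 -0.326 -1" --pt "-0.02 0.0418 0.4343 -0.326 -1"

```text
time: 7.65
ee_pos: [0.4775, -0.1736, 0.1979]
tcp_rot: [-120.6, 89.8, 162.1]
wrist_force: [0.7, 0.6, -4.1]
opening: 0.029
```

apply_moves --pt "0.0 0 0 0 -1" --pt "0 0 0 0 -1" --pt "0 0 0 0 -1"

```text
time: 7.95
ee_pos: [0.4776, -0.1726, 0.1977]
tcp_rot: [-121.9, 89.8, 160.9]
wrist_force: [-0.4, -0.2, -4.0]
opening: 0.0286
```

```bash
cat > st.py <<'E'
from h import *
def st(tgt=(.4784,-.1728),yaw=12.85):
    o=bot.get_obs();R=Ro.from_euler('xyz',o['tcp_rot'],degrees=True).as_matrix()
    e=np.append(np.array(tgt)-o['ee_pos'][:2],0);y=np.degrees(np.arctan2(R[1,1],R[0,1]))
    print('t',round(o['time'],2),'tcp',o['ee_pos'].round(4),'yaw',y.round(2),'tilt',R[:2,0].round(4),'F',o['wrist_force'].round(1),'M',o['torque'].round(2),'open',round(o['opening'],4))
    print('need ty,tz,roll',(e@R[:,1]).round(4),(e@R[:,2]).round(4),round(np.radians(y-yaw),4))
if __name__=='__main__': st()
E
python3 st.py
python3 - <<'E'
from h import *
c=take('wrist');cv2.imwrite('pics/h.png',cv2.resize(c['frame'],(800,600),interpolation=cv2.INTER_CUBIC))
E
```

```text
t 7.95 tcp [ 0.4776 -0.1726  0.1977] yaw 12.73 tilt [-0.0034  0.0012] F [-0.4 -0.2 -4. ] M [-0.01  0.    0.01] open 0.0286
need ty,tz,roll 0.0007 0.0003 -0.002
```

View pics/h.png

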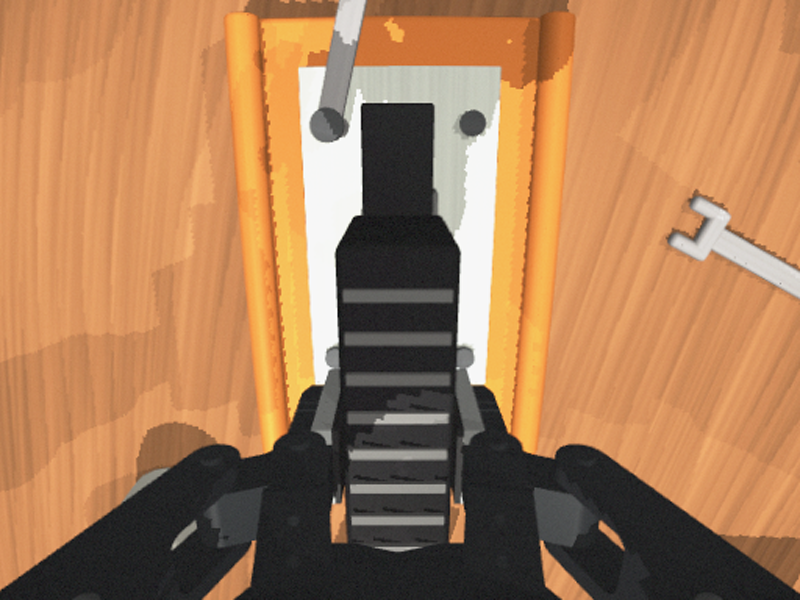

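Ear is up towards the keeper (post at (328,123), arm clear of the ear), and the plate is symmetric about the module. Now I descend to just above the slots.

apply_moves --pt "0.02 0.0007 0.0003 -0.002 -1" --pt "0.045 0.0007 0.0003 -0.002 -1" --pt "0.065 0.0007 0.0003 -0.002 -1" --pt "0.075 0.0007 0.0003 -0.002 -1" --pt "0.078 0.0007 0.0003 -0.002 -1" --pt "0.078 0.0007 0.0003 -0.002 -1" --pt "0.078 0.0007 0.0003 -0.002 -1"

```text
time: 8.7
ee_pos: [0.4787, -0.1729, 0.121]
tcp_rot: [-120.2, 89.9, 162.6]
wrist_force: [0.3, 0.4, -3.8]
opening: 0.0286
```

```bash
python3 st.py
```

```text
t 8.7 tcp [ 0.4787 -0.1729  0.121 ] yaw 12.85 tilt [-0.0017  0.0005] F [ 0.3  0.4 -3.8] M [ 0.   -0.03 -0.03] open 0.0286
need ty,tz,roll -0.0003 -0.0002 0.0
```

apply_moves --pt "0.002 0 0 0 -1" --pt "0.004 0 0 0 -1" --pt "0.006 0 0 0 -1" --pt "0.007 0 0 0 -1" --pt "0.008 0 0 0 -1" --pt "0.008 0 0 0 -1"

```text
time: 9.3
ee_pos: [0.4789, -0.173, 0.1136]
tcp_rot: [-115.5, 90.0, 167.3]
wrist_force: [0.0, 0.3, 4.2]
opening: 0.029
```

```bash
python3 st.py
```

```text
t 9.3 tcp [ 0.4789 -0.173   0.1136] yaw 12.85 tilt [-0.0008  0.0002] F [0.  0.3 4.2] M [ 0.06  0.19 -0.02] open 0.029
need ty,tz,roll -0.0004 -0.0003 -0.0001
```

Contact at about 8 N, at the expected height. I slide along the row under light pressure.

apply_moves --pt "0.0005 0 -0.0003 0 -1" --pt "0.0005 0 -0.0006 0 -1" --pt "0.0005 0 -0.0009 0 -1" --pt "0.0005 0 -0.0012 0 -1" --pt "0.0005 0 -0.0012 0 -1"

```text
time: 9.8
ee_pos: [0.4784, -0.1714, 0.1123]
tcp_rot: [-139.2, 89.9, 143.7]
wrist_force: [0.7, -1.1, -1.8]
opening: 0.0286
```

```bash
python3 st.py
```

```text
t 9.8 tcp [ 0.4784 -0.1714  0.1123] yaw 12.86 tilt [-0.0018  0.0013] F [ 0.7 -1.1 -1.8] M [-0.37 -0.25  0.02] open 0.0286
need ty,tz,roll -0.0003 0.0013 0.0001
```

apply_moves --pt "0.001 0 0.0001 0 -1" --pt "0.002 0 0.0001 0 -1" --pt "0.003 0 0.0001 0 -1" --pt "0.003 0 0.0001 0 -1"

```text
time: 10.2
ee_pos: [0.4783, -0.1715, 0.1089]
tcp_rot: [-135.7, 89.8, 147.2]
wrist_force: [0.7, -2.4, -3.2]
opening: 0.0289
```

```bash
python3 st.py
```

```text
t 10.2 tcp [ 0.4783 -0.1715  0.1089] yaw 12.85 tilt [-0.0023  0.0015] F [ 0.7 -2.4 -3.2] M [-0.5  -0.13 -0.02] open 0.0289
need ty,tz,roll -0.0001 0.0013 0.0001
```

apply_moves --pt "0.001 0 0.0004 0 -1" --pt "0.002 0 0.0004 0 -1" --pt "0.003 0 0.0004 0 -1" --pt "0.004 0 0.0004 0 -1" --pt "0.005 0 0.0004 0 -1" --pt "0.005 0 0.0004 0 -1"

```text
time: 10.8
ee_pos: [0.4785, -0.1717, 0.1047]
tcp_rot: [-154.2, 89.9, 128.6]
wrist_force: [-2.4, 1.7, 6.8]
opening: 0.0292
```

```bash
python3 st.py
```

```text
t 10.8 tcp [ 0.4785 -0.1717  0.1047] yaw 12.86 tilt [-0.0012  0.0015] F [-2.4  1.7  6.8] M [ 0.43  0.48 -0.03] open 0.0292
need ty,tz,roll -0.0004 0.001 0.0002
```

apply_moves --pt "0.001 0 0 0 -1" --pt "0.0018 0 0 0 -1" --pt "0.0025 0 0 0 -1" --pt "0.0025 0 0 0 -1"

```text
time: 11.2
ee_pos: [0.4789, -0.1717, 0.1034]
tcp_rot: [151.1, 89.9, 74.0]
wrist_force: [-1.7, 1.9, 9.2]
opening: 0.0289
```

```bash
python3 st.py
```

```text
t 11.2 tcp [ 0.4789 -0.1717  0.1034] yaw 12.87 tilt [0.0003 0.0012] F [-1.7  1.9  9.2] M [ 0.34  0.55 -0.01] open 0.0289
need ty,tz,roll -0.0007 0.0009 0.0003
```

apply_moves --pt "0.001 -0.0003 0.0002 0 -1" --pt "0.002 -0.0003 0.0002 0 -1" --pt "0.003 -0.0003 0.0002 0 -1" --pt "0.003 -0.0003 0.0002 0 -1"

```text
time: 11.6
ee_pos: [0.4787, -0.1721, 0.1006]
tcp_rot: [126.9, 89.9, 49.8]
wrist_force: [-1.2, 0.5, 3.8]
opening: 0.029
```

```bash
python3 st.py
```

```text
t 11.6 tcp [ 0.4787 -0.1721  0.1006] yaw 12.87 tilt [0.0008 0.001 ] F [-1.2  0.5  3.8] M [ 0.06  0.25 -0.09] open 0.029
need ty,tz,roll -0.0005 0.0007 0.0003
```

apply_moves --pt "0.001 -0.0002 0 0 -1" --pt "0.002 -0.0002 0 0 -1" --pt "0.003 -0.0002 0 0 -1" --pt "0.004 -0.0002 0 0 -1" --pt "0.005 -0.0002 0 0 -1" --pt "0.005 -0.0002 0 0 -1"

```text
time: 12.2
ee_pos: [0.4786, -0.1722, 0.0956]
tcp_rot: [118.1, 89.9, 40.9]
wrist_force: [-1.2, -0.6, 3.7]
opening: 0.0287
```

```bash
python3 st.py
```

```text
t 12.2 tcp [ 0.4786 -0.1722  0.0956] yaw 12.87 tilt [0.0009 0.0008] F [-1.2 -0.6  3.7] M [-0.07  0.11  0.03] open 0.0287
need ty,tz,roll -0.0003 0.0006 0.0003
```

apply_moves --pt "0.001 -0.0001 0 0 -1" --pt "0.002 -0.0001 0 0 -1" --pt "0.0025 -0.0001 0 0 -1" --pt "0.0025 -0.0001 0 0 -1"

```text
time: 12.6
ee_pos: [0.4786, -0.1722, 0.094]
tcp_rot: [97.4, 89.9, 20.3]
wrist_force: [-3.0, 1.5, 10.9]
opening: 0.0288
```

```bash
python3 st.py
```

```text
t 12.6 tcp [ 0.4786 -0.1722  0.094 ] yaw 12.87 tilt [0.0018 0.0007] F [-3.   1.5 10.9] M [0.22 0.59 0.  ] open 0.0288
need ty,tz,roll -0.0004 0.0005 0.0003
```

apply_moves --pt "0.001 0 0 0 -1" --pt "0.002 0 0 0 -1" --pt "0.002 0 0 0 -1" --pt "0.002 0 0 0 -1"

```text
time: 13.0
ee_pos: [0.4786, -0.1722, 0.0932]
tcp_rot: [84.2, 89.8, 7.0]
wrist_force: [-3.9, 1.4, 14.2]
opening: 0.0291
```

```bash
python3 st.py
```

```text
t 13.0 tcp [ 0.4786 -0.1722  0.0932] yaw 12.86 tilt [0.0026 0.0003] F [-3.9  1.4 14.2] M [ 0.39  1.04 -0.04] open 0.0291
need ty,tz,roll -0.0004 0.0005 0.0002
```

apply_moves --pt "-0.0015 0 0 0 -1" --pt "-0.003 0 0 0 -1" --pt "-0.003 0 0 0 -0.4" --pt "-0.003 0 0 0 0.2" --pt "-0.003 0 0 0 0.2" --pt "-0.003 0 0 0 0.2" --pt "-0.003 0 0 0 0.2" --pt "-0.003 0 0 0 0.2"

```text
time: 13.8
ee_pos: [0.4786, -0.1722, 0.0961]
tcp_rot: [86.2, 89.9, 9.1]
wrist_force: [0.8, -0.5, -0.6]
opening: 0.0514
```

apply_moves --pt "-0.03 0 0 0 0.2" --pt "-0.07 0 0 0 0.2" --pt "-0.11 0 0 0 0.2" --pt "-0.13 0 0.02 0 0.2" --pt "-0.13 0 0.04 0 0.2" --pt "-0.13 0 0.04 0 0.2" --pt "-0.13 0 0.04 0 0.2" --pt "-0.13 0 0.04 0 0.2"

```text
time: 14.6
ee_pos: [0.4869, -0.2107, 0.2256]
tcp_rot: [107.8, 89.9, 30.7]
wrist_force: [-1.2, 0.3, -0.2]
opening: 0.0513
```

```bash
python3 st.py
python3 - <<'E'
from h import *
c=take('wrist');W=cloud(c);np.savez('wh',W=W,f=c['frame'],R=c['R'],t=c['t'],K=c['camera_matrix'],D=c['D'])
m=(W[...,2]>.117)&(W[...,2]<.135)&(abs(W[...,0]-.478)<.06)&(abs(W[...,1]+.172)<.08)
p=W[m];print(len(p),np.median(p,0),cv2.minAreaRect((p[:,:2]*1000).astype(np.float32)))
u=np.array([np.cos(np.radians(102.85)),np.sin(np.radians(102.85))])
# plane fit of top, ear height, plate height
A=np.c_[p[:,:2]-p[:,:2].mean(0),np.ones(len(p))];print('slopes',np.linalg.lstsq(A,p[:,2],rcond=None)[0])
ce=np.array([.4783,-.1725])
s=(W[...,:2]-ce)@u;x=(W[...,:2]-ce)@np.array([u[1],-u[0]])
for n,mm in [('ear',(s>.062)&(s<.085)&(abs(x)<.008)),('plate',(s>.03)&(s<.07)&(x>.03)&(x<.04)),]:
    z=W[mm][:,2];print(n,np.nanpercentile(z,[10,50,90]).round(4))
for k in ['keeper','keeper_knob']: print(cams.spot_in(k,'wrist')[:1])
m=(W[...,2]>.112)&(W[...,2]<.13)&(s>.09)
print('knob',W[m].mean(0),W[m].min(0),W[m].max(0), m.sum())
cv2.imwrite('pics/i.png',cv2.resize(c['frame'],(800,600),interpolation=cv2.INTER_CUBIC))
E
```

```text
t 14.6 tcp [ 0.4869 -0.2107  0.2256] yaw 12.87 tilt [0.0016 0.0009] F [-1.2  0.3 -0.2] M [ 0.01 -0.01 -0.03] open 0.0513
need ty,tz,roll 0.0002 -0.0389 0.0004
5643 [ 0.4774093  -0.16820918  0.12581913] ((478.2723083496094, -173.13734436035156), (30.078359603881836, 110.88146209716797), 12.944184303283691)
slopes [0.00047963 0.0008011  0.12588208]
ear [0.0827 0.0837 0.0846]
plate [0.0486 0.0497 0.0506]
[{'rect': [203.2, 1.2, 224.7, 41.7], 'confidence': 0.63}]
[]<stdin>:14: RuntimeWarning: Mean of empty slice.
  ret = um.true_divide(
Traceback (most recent call last):
ValueError: zero-size array to reduction operation minimum which has no identity
```

The module is home: its top is at 0.1258 m, the ear at 0.0837 m and the plate at 0.0497 m, with slopes under 0.001 rad. Next is the keeper. I'll shut the fingers and get behind the knob, pushing with the pads' narrow side.

apply_moves --pt "0 -0.005 -0.02 -0.14 -0.5" --pt "0 -0.01 -0.05 -0.28 -1" --pt "0 -0.02 -0.08 -0.42 -1" --pt "0 -0.03 -0.11 -0.56 -1" --pt "0.01 -0.04 -0.14 -0.7 -1" --pt "0.02 -0.05 -0.17 -0.84 -1" --pt "0.03 -0.05 -0.1914 -0.98 -1" --pt "0.04 -0.05 -0.1914 -1.12 -1" --pt "0.06 -0.05 -0.1914 -1.26 -1" --pt "0.06 -0.05 -0.1914 -1.323 -1" --pt "0.06 -0.05 -0.1914 -1.323 -1" --pt "0.06 -0.05 -0.1914 -1.323 -1"

```text
time: 15.95
ee_pos: [0.3957, -0.0351, 0.1661]
tcp_rot: [14.4, 89.8, 13.0]
wrist_force: [0.5, -0.7, -1.3]
opening: 0.0
```

```bash
python3 -c "
from st import *;st((.3955,-.0353),88.7)
c=take('wrist');W=cloud(c);m=(W[...,2]>.112)&(W[...,2]<.13)&(W[...,0]>.40)&(W[...,0]<.46)&(abs(W[...,1]+.036)<.03)
print('knob',m.sum(),W[m].mean(0),W[m].min(0),W[m].max(0))
cv2.imwrite('pics/i.png',cv2.resize(c['frame'],(800,600),interpolation=cv2.INTER_CUBIC))"
```

```text
t 15.95 tcp [ 0.3957 -0.0351  0.1661] yaw 88.59 tilt [0.0026 0.0006] F [ 0.5 -0.7 -1.3] M [0.04 0.   0.07] open 0.0
need ty,tz,roll -0.0002 -0.0002 -0.0018<string>:4: RuntimeWarning: Mean of empty slice.
  ret = um.true_divide(
Traceback (most recent call last):
ValueError: zero-size array to reduction operation minimum which has no identity
```

apply_moves --pt "0.025 0 0 0 -1" --pt "0.045 0 0 0 -1" --pt "0.058 0 0 0 -1" --pt "0.064 0 0 0 -1" --pt "0.064 0 0 0 -1" --pt "0.064 0 0 0 -1"

```text
time: 16.6
ee_pos: [0.3964, -0.0352, 0.103]
tcp_rot: [8.9, 89.8, 7.5]
wrist_force: [0.6, -0.5, -0.5]
opening: 0.0004
```

```bash
python3 -c "
from st import *;st((.3955,-.0353),88.7)
o=bot.get_obs();R=Ro.from_euler('xyz',o['tcp_rot'],degrees=True).as_matrix();y0=np.degrees(np.arctan2(R[1,1],R[0,1]))
P=np.array([.4261,-.0973])
for f in [88.7,82,75,68,61,54,47,40,33,26,19,12.85]:
    a=np.radians(f);r=np.array([np.cos(a),np.sin(a)]);t=np.array([np.sin(a),-np.cos(a)])
    X=P+.062*r-.017*t;e=np.append(X-o['ee_pos'][:2],0);print(f,X.round(4),(e@R[:,1]).round(4),(e@R[:,2]).round(4),round(np.radians(y0-f),3))
"
```

```text
t 16.6 tcp [ 0.3964 -0.0352  0.103 ] yaw 88.58 tilt [0.0038 0.0005] F [ 0.6 -0.5 -0.5] M [0.03 0.03 0.  ] open 0.0004
need ty,tz,roll -0.0002 -0.0009 -0.0021
88.7 [ 0.4105 -0.0349] 0.0006 0.0141 -0.002
82 [ 0.4179 -0.0335] 0.0022 0.0215 0.115
75 [ 0.4257 -0.033 ] 0.0029 0.0293 0.237
68 [ 0.4336 -0.0334] 0.0026 0.0372 0.359
61 [ 0.4413 -0.0348] 0.0014 0.0449 0.481
54 [ 0.4488 -0.0371] -0.0007 0.0525 0.604
47 [ 0.456  -0.0404] -0.0037 0.0597 0.726
40 [ 0.4627 -0.0444] -0.0076 0.0665 0.848
33 [ 0.4688 -0.0493] -0.0123 0.0728 0.97
26 [ 0.4744 -0.0548] -0.0177 0.0785 1.092
19 [ 0.4792 -0.061 ] -0.0238 0.0834 1.214
12.85 [ 0.4828 -0.0669] -0.0296 0.0872 1.322
```

apply_moves --pt "0 0.0006 0.014 0 -1" --pt "0 0.0014 0.018 0.056 -1" --pt "0 0.0022 0.0215 0.115 -1" --pt "0 0.0026 0.0254 0.176 -1" --pt "0 0.0029 0.0293 0.237 -1" --pt "0 0.0028 0.0333 0.298 -1" --pt "0 0.0026 0.0372 0.359 -1" --pt "0 0.0014 0.0449 0.481 -1" --pt "0 0.0004 0.0487 0.542 -1" --pt "0 -0.0007 0.0525 0.604 -1" --pt "0 -0.0022 0.0561 0.665 -1" --pt "0 -0.0037 0.0597 0.726 -1"

```text
time: 17.8
ee_pos: [0.4564, -0.0402, 0.1042]
tcp_rot: [55.3, 89.7, 12.1]
wrist_force: [-0.9, 0.9, 0.3]
opening: -0.0
```

```bash
python3 -c "
from st import *;st((.456,-.0404),47)
o=bot.get_obs();R=Ro.from_euler('xyz',o['tcp_rot'],degrees=True).as_matrix();y0=np.degrees(np.arctan2(R[1,1],R[0,1]))
P=np.array([.4261,-.0973])
for f in [47,43.5,40,36.5,33,29.5,26,22.5,19,16,12.85,11]:
    a=np.radians(f);r=np.array([np.cos(a),np.sin(a)]);t=np.array([np.sin(a),-np.cos(a)])
    X=P+.062*r-.017*t;e=np.append(X-o['ee_pos'][:2],0);print(f,X.round(4),(e@R[:,1]).round(4),(e@R[:,2]).round(4),round(np.radians(y0-f),3))
c=take('scene');W=cloud(c);m=(W[...,2]>.105)&(W[...,2]<.122)&(W[...,0]>.41)&(W[...,0]<.52)&(W[...,1]>-.11)&(W[...,1]<-.02)
print(m.sum(),np.median(W[m],0))
f=c['frame'][160:250,180:300];cv2.imwrite('pics/i.png',cv2.resize(f,None,fx=6,fy=6,interpolation=cv2.INTER_CUBIC))
"
```

```text
t 17.8 tcp [ 0.4564 -0.0402  0.1042] yaw 46.84 tilt [0.0046 0.001 ] F [-0.9  0.9  0.3] M [ 0.28  0.31 -0.  ] open -0.0
need ty,tz,roll -0.0004 -0.0002 -0.0028
47 [ 0.456  -0.0404] -0.0004 -0.0002 -0.003
43.5 [ 0.4594 -0.0423] 0.0005 0.0036 0.058
40 [ 0.4627 -0.0444] 0.0012 0.0074 0.119
36.5 [ 0.4658 -0.0468] 0.0017 0.0113 0.18
33 [ 0.4688 -0.0493] 0.0019 0.0153 0.242
29.5 [ 0.4717 -0.052 ] 0.0019 0.0192 0.303
26 [ 0.4744 -0.0548] 0.0016 0.0231 0.364
22.5 [ 0.4769 -0.0579] 0.0011 0.027 0.425
19 [ 0.4792 -0.061 ] 0.0004 0.0309 0.486
16 [ 0.481  -0.0639] -0.0004 0.0341 0.538
12.85 [ 0.4828 -0.0669] -0.0015 0.0375 0.593
11 [ 0.4837 -0.0688] -0.0022 0.0395 0.626
32 [ 0.46852767 -0.05319274  0.11749728]
```

View pics/i.png

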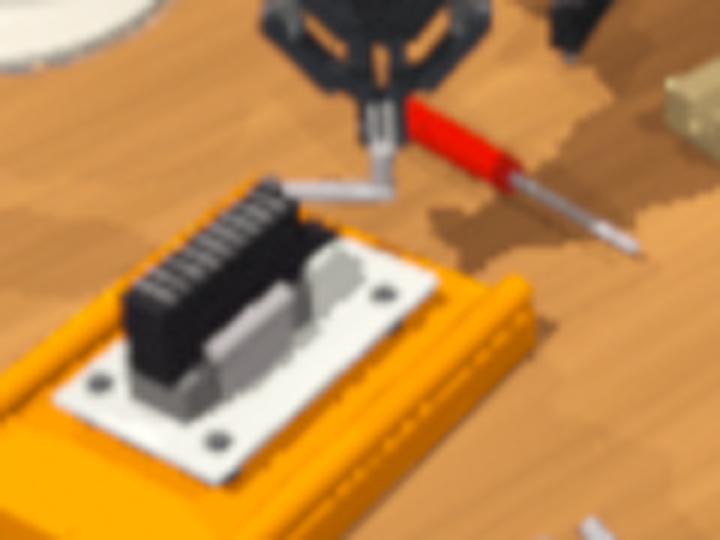

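The keeper follows: its knob at (380,160) in the crop is against the fingertips, and the module sits flush. I continue to square.

apply_moves --pt "0 0.0005 0.0036 0.058 -1" --pt "0 0.0012 0.0074 0.119 -1" --pt "0 0.0017 0.0113 0.18 -1" --pt "0 0.0019 0.0153 0.242 -1" --pt "0 0.0019 0.0192 0.303 -1" --pt "0 0.0016 0.0231 0.364 -1" --pt "0 0.0011 0.027 0.425 -1" --pt "0 0.0004 0.0309 0.486 -1" --pt "0 -0.0004 0.0341 0.538 -1" --pt "0 -0.0015 0.0375 0.593 -1" --pt "0 -0.0015 0.0375 0.593 -1" --pt "0 -0.0015 0.0375 0.593 -1"

```text
time: 19.05
ee_pos: [0.4832, -0.0674, 0.1047]
tcp_rot: [80.3, 89.7, 3.1]
wrist_force: [-0.0, -0.2, 1.0]
opening: 0.0003
```

apply_moves --pt "0 0 -0.01 0 -1" --pt "-0.01 0 -0.02 0 -1" --pt "-0.04 0 -0.02 0 -1" --pt "-0.08 0 -0.02 0 -1" --pt "-0.12 0 0.0 0 -1" --pt "-0.12 0 0.03 0 -1" --pt "-0.12 0 0.07 0 -1" --pt "-0.12 0 0.07 0 -1" --pt "-0.12 0 0.07 0 -1"

```text
time: 19.95
ee_pos: [0.4979, -0.1355, 0.2253]
tcp_rot: [82.8, 89.7, 5.6]
wrist_force: [-0.2, 0.2, -0.5]
opening: 0.0002
```

```bash
python3 -c "
from st import *;st((.4828,-.0669),12.85)
c=take('wrist');W=cloud(c)
P=np.array([.4261,-.0973]);C=np.array([.4783,-.1731]);u=np.array([-.2224,.975]);x=np.array([.975,.2224])
m=(W[...,2]>.113)&(W[...,2]<.124)&(abs(W[...,0]-.48)<.05)&(abs(W[...,1]+.08)<.025)
if m.sum():
    k=W[m].mean(0);d=k[:2]-P;print('knob',m.sum(),k,'angle',np.radians(102.85)-np.arctan2(d[1],d[0]),np.linalg.norm(d))
m=(W[...,2]>.117)&(W[...,2]<.135)&(abs((W[...,:2]-C)@x)<.02)&(abs((W[...,:2]-C)@u)<.06)
p=W[m];print('module',np.median(p,0),cv2.minAreaRect((p[:,:2]*1000).astype(np.float32)))
cv2.imwrite('pics/j.png',cv2.resize(c['frame'],(800,600),interpolation=cv2.INTER_CUBIC))
"
```

```text
t 19.95 tcp [ 0.4979 -0.1355  0.2253] yaw 12.73 tilt [0.0054 0.0005] F [-0.2  0.2 -0.5] M [ 0.07  0.02 -0.03] open 0.0002
need ty,tz,roll 0.0004 -0.0702 -0.0021
knob 196 [ 0.48654332 -0.08349347  0.11945442] angle 1.5705027990141045 0.062000124538048554
module [ 0.47510881 -0.15776412  0.12570279] ((478.1298828125, -172.8920440673828), (30.279830932617188, 112.45722198486328), 12.71393871307373)
```

View pics/j.png

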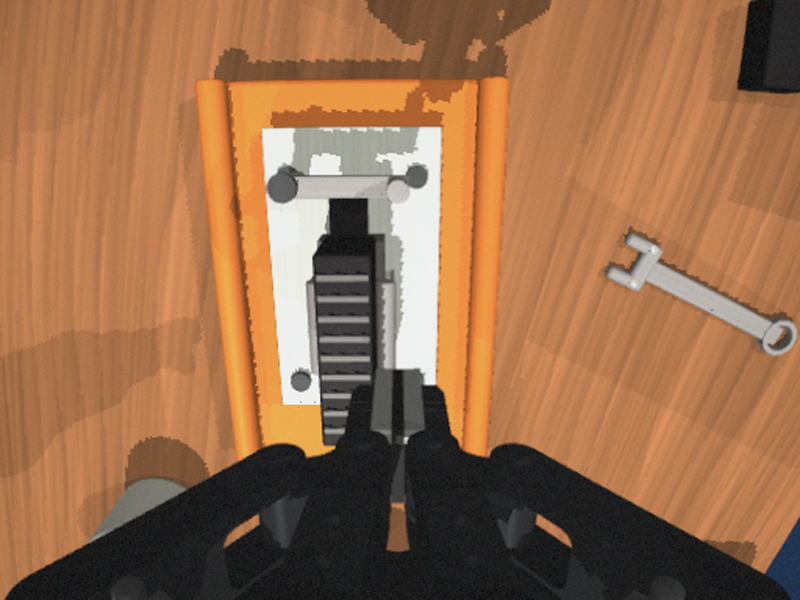

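The keeper lies square across the ear, from its post at (283,187) to its knob at (398,190). It measures 1.57 rad. The module is home and the robot is clear, so I hand in.

```bash
python3 -c "
from workcell import bot
print(bot.job_done())"
```

```text
the job is handed in; nothing more can be done
None
```

The module is plugged fully home in the socket block with its ear towards the keeper, and the keeper lies square across the ear. I handed the job in at about 20 s of the 72 s allowed; no verdict was reported.

- **Insertion:** I took the module from the cradle and turned it 18.7° to line up with the socket. The first touch was about 8 N on top of the block. A slide of about 1.5 mm along the row found the slots. The clips took about 13 N to spread, and I pressed home with about 18 N.
- **Module check:** After release its top was at 0.1258 m (0.126 expected) and its ear at 0.0837 m (0.084 expected). The tilt was under 0.001 rad.
- **Keeper check:** I pushed the knob round with shut fingers and backed off. The knob then measured 1.57 rad, and the robot was about 10 cm above the module and touching nothing.
- **Loose end:** The socket's offset along the row came out between -6 and -8 mm, at the edge of the stated ±7.5 mm. That is inside the 9.5 mm allowed.
- **Not checked:** I did not measure the other bench items again at the end. The arm stayed clear of them, and those I could see in later views looked unmoved.

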